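# Dock the spice jar in its guide holder

### The arm

A 6-joint arm with a two-finger parallel gripper is mounted at the origin on a cart in front of the work surface, level with it; the furniture and walls round the work are solid. World frame = base frame: x ahead of the robot, y to its left, z up, the work surface at z = 0. Lengths are in mm, angles in rad, forces in N, time in s.
With the tool pointing down it reaches from about 350 to 975 mm from the base axis. Payload 17.4 kg.
Tool frame: the origin (TCP) lies at the very end of the fingers, on their centre line; the grasp point (between the pads) lies 19 mm behind it; z points along the fingers, y is the line along which they close (so a half turn about z gives the same grasp; the last joint's range is limited). The gripper opens to 85 mm and grips with 20 to 120 N. Pads are 22 mm wide; open, the fingers measure 114 mm over their backs; the gripper's body (76 mm by 85 mm) begins 54 mm behind the grasp point. The pads swing forward as they close: fully open they stand 13 mm farther back than shut.
Start: joints at [-1.225, 0.116, 1.442, -0, 1.584, -0.038], TCP at [252.743, -625.902, 231.303] pointing down, gripper open.
Joint ranges: [-2.83, 2.83], [-0.83, 2.19], [0.07, 2.5], [-1.14, 4.28], [0.01, 3], [-2.97, 2.97]. Speed limits (rad/s): [1.89, 1.89, 2.22, 3.14, 3.14, 3.14].

### API

Orientations are given as a unit quaternion [w, x, y, z].
In Python, from station import robot, viewer, ticket gives the robot as it stands.
- The arm moves only by the tool drive_tool, never from a script. Its argument "motion" is a list of rows, each an object of numbers: "dx", "dy", "dz": the shift along the tool's x, y, z in m; "wx", "wy", "wz": the turn, a rotation vector about the tool's x, y, z in units of 5 degrees (1.0 is 5 degrees); "jaw": the opening, from -1 (shut) to 1 (fully open). A call has 1 to 20 rows; each row shifts and turns the commanded pose from where the row before left it, along the tool's axes as they then stand; what a row does not reach is not made up. A row lasts 1/12 s, in which the tool goes at most 41.7 mm and 7.16 degrees, less where a joint would pass 70% of its speed; a pose out of reach is approached as far as the arm can. A call with a gripper value outside its range is refused whole. The fingers move at their own pace and stop on an object; "newtons" is the grip in N (left out, the last holds). Time passes only in rows, so rows that do not move let the fingers close. It gives the time, the measured TCP pose, the force, the opening and the grip force at its end, in the units of the state.
- robot.observe(): the state, without advancing time (a new reading comes with each control period).
- viewer.snapshot(name): name is "side" or "top" or "wrist"; returns a dict with "color" (420x560x3 uint8, red, green, blue), "intrinsics" (3x3 intrinsics, pixels), "rvec" (rotation vector, rad) and "tvec" (3), from world to camera coordinates, as OpenCV has them. Camera axes: x right, y down, z forward; pixel columns grow to the right and rows downward; lengths in mm; the calibration is good to about 2 mm. A picture is of the moment at which its call begins. There is no depth.
- ticket.sign_off(): hands the job in; it is judged then, once.
The state is a dict: "time": time; "joint_positions": joint angles; "joint_vel": joint speeds; "joint_efforts": joint torques, N m; "ee_pos": TCP position; "orientation": TCP orientation; "force": force on the tool from outside, world axes, zero at the start; "wrist_torque": the same for the moment, N m; "width": opening from 0.0 (shut) to 1.0 (fully open); "grasp_force": force on a finger pad.
Only numpy, scipy, OpenCV 4.12 (cv2) and the standard library are available. Lean on these libraries where they do the work, as an engineer would, in place of code of your own. Each camera call takes 0.05 s, during which the arm holds its last target. There are 200 camera calls.

### The job

Pick up the spice jar with the black cap, stand it on the worktop in the wide mouth of the wooden holder, then push it along the worktop between the converging rails, past the two sprung rollers, until it is fully home against the black rubber stop. Press it against the stop for about half a second with a firm but gentle push of about 10 N (the stop must not take more than 16 N), then let go and leave it upright there; do not tip it, and leave the garlic and the salt shaker where they are.

Things in the scene. Friction and masses are not known exactly. Their poses are not given: they have to be found in the camera images.
- jar_center (a point): Centre (half-way up, 52 mm above its foot) of the loose spice jar: round, clear with a printed label and a black cap, 41 mm across from foot to cap, 105 mm tall, 0.1 to 0.21 kg. z axis up along the jar.
- dock: Fixed wooden holder, open on top, no floor: the jar slides on the worktop itself. Origin: on the worktop under the centre of a fully home jar. x axis points inward (mouth to stop), y left, z up. Rails 40 mm high, 12 mm thick. From x = -16 mm to the stop they form a lane 44 mm wide, which is crossed by a wooden end plate, 80 mm high, at x = 28 to 42 mm.
- dock_mouth (a point): Point on the worktop in the middle of the funnel, 60 mm before the holder's origin, axes as the holder's; a good place to stand the jar. The rails' inner faces are 106 mm apart here, 119 mm at their outer ends (9 mm farther out), and converge straight, 35 degrees each side, to the 44 mm lane.
- dock_gate (a point): Point midway between the two upright brass rollers (16 mm across, z 8 to 38 mm), 11 mm before the holder's origin and 23 mm up. They leave 35 mm free; each gives way outwards up to 6 mm against a spring (1 N/mm). The jar meets them when its centre is 24 mm before the origin; pushing it past takes 4 to 15 N depending on friction, then they hold it.
- end_stop: Fixed hard black rubber block at the end of the lane, 8 x 34 x 72 mm, axes as the holder's. Origin at its centre, 24.5 mm inward of the holder's origin and 41 mm above the worktop; its face (4 mm before its centre) meets the jar when the jar's centre is at the holder's x = 0. The rollers add 1 to 4 N to the push; bearing down on the jar takes away about 0.7 of the downward force.
- garlic: Loose garlic bulb, 58 mm, leave alone. Origin under its centre.
- salt_shaker: Loose white salt shaker with grey top, 44 mm across, 90 mm tall, leave alone. Origin under its centre.

How it is judged:
By the outcome, as a careful person would: the job done as asked, in the order asked, and still so for the second after the job is handed in, with the robot touching nothing.
It also fails if it takes over 64 s, if anything falls off the work surface, if the arm or the gripper's body presses on something with over 40 N, if the wrist force passes 120 N, or if a joint passes its speed limit or range.

## Working session

There is one attempt and no reset: what is moved stays moved. The work goes in short steps, Python scripts to look and compute and a tool call to move; the robot and the scene stay as the last step left them, time stands still between calls to the robot, and variables do not carry over. Pictures are saved under pics/ and viewed, at most 10 in all, crops included, and the job is handed in when it is done.

Besides the shell and the picture viewer there is one more tool, called after "Call:" as name(argument=value, ...) on one line, values as JSON. drive_tool: Moves the arm, as the interface text tells. Its arguments: {"type":"object","properties":{"motion":{"type":"array"},"newtons":{"type":"number"}},"required":["motion"]}

```bash
mkdir -p pics; cat > h.py <<'E'
import cv2,numpy as np
from station import robot,viewer,ticket
def snap(n,f):
    s=viewer.snapshot(n); cv2.imwrite('pics/'+f+'.png',cv2.cvtColor(s['color'],cv2.COLOR_RGB2BGR))
    np.savez('pics/'+f+'.npz',K=s['intrinsics'],r=s['rvec'],t=s['tvec']); return s
def cam(f):
    d=np.load('pics/'+f+'.npz'); return d['K'],cv2.Rodrigues(d['r'].ravel())[0],d['t'].ravel()
def at_z(f,uv,z):
    K,R,t=cam(f); d=R.T@np.linalg.inv(K)@np.array([*uv,1.]); c=-R.T@t
    return (c+d*(z-c[2])/d[2]).round(1)
def proj(f,p):
    K,R,t=cam(f); q=K@(R@np.asarray(p,float)+t); return (q[:2]/q[2]).round(1)
E
python3 - <<'E'
from h import *
for n in('side','top'): snap(n,n+'1'); K,R,t=cam(n+'1'); print(n,-R.T@t)
a=np.hstack([cv2.imread('pics/top1.png')]);
s=robot.observe();print(s)
E
```

```text
side [420.71325768 361.54917342 503.05322336]
top [ 416.91402564 -326.14177403  902.67075251]
{'time': 0.1, 'joint_positions': array([-1.22478141e+00,  1.16443851e-01,  1.44222878e+00, -1.26887013e-06,
        1.58398977e+00, -3.77736759e-02]), 'joint_vel': array([ 1.26713935e-03,  9.61621332e-04, -5.10680214e-03,  3.19198159e-04,
        9.26855505e-05,  1.39467442e-04]), 'joint_efforts': array([ 1.50114483e-03, -7.33663273e+01, -6.33790612e+01, -1.45051931e-04,
        5.18443238e-03,  1.09919903e-06]), 'ee_pos': array([ 252.69171417, -625.72451122,  230.6132351 ]), 'orientation': array([-5.28437987e-04,  9.81644580e-01,  1.90718728e-01, -8.27362154e-05]), 'force': array([-0.29988779, -0.28069472, -0.43490484]), 'wrist_torque': array([ 0.00390759, -0.01398737,  0.00864397]), 'grasp_force': 0.0, 'width': 0.999819348536174}
```

View pics/top1.png

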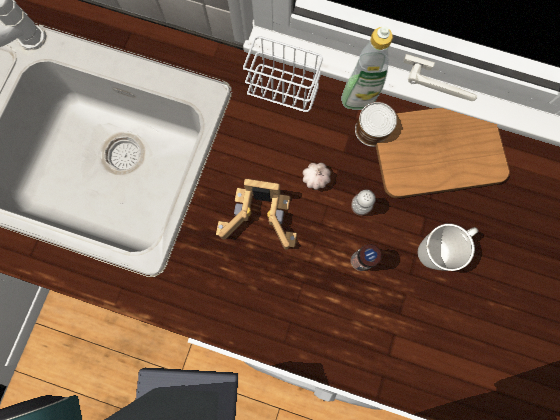

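View pics/side1.png

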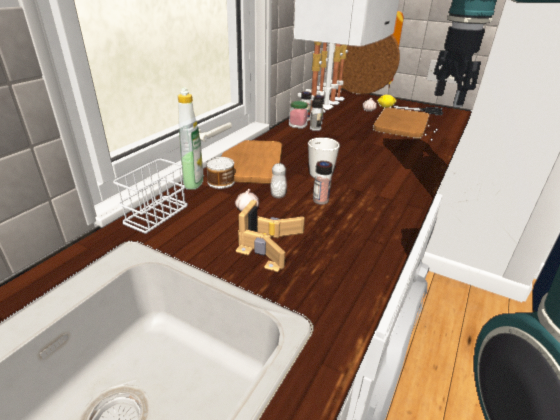

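The top view shows the holder around (258,212), with its mouth facing down. The jar is at about (368,257), the salt shaker at (364,202) and the garlic at (317,176). The side view agrees. I'll enlarge the area around the holder and jar.

```bash
python3 - <<'E'
from h import *
a=cv2.imread('pics/top1.png')[168:278,210:395]
cv2.imwrite('pics/c1.png',cv2.resize(a,None,fx=4.3,fy=4.3,interpolation=cv2.INTER_CUBIC))
b=cv2.imread('pics/side1.png')[150:280,220:350]
cv2.imwrite('pics/c2.png',cv2.resize(b,None,fx=4.5,fy=4.5,interpolation=cv2.INTER_CUBIC))
E
```

```text
(no output)
```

View pics/c1.png

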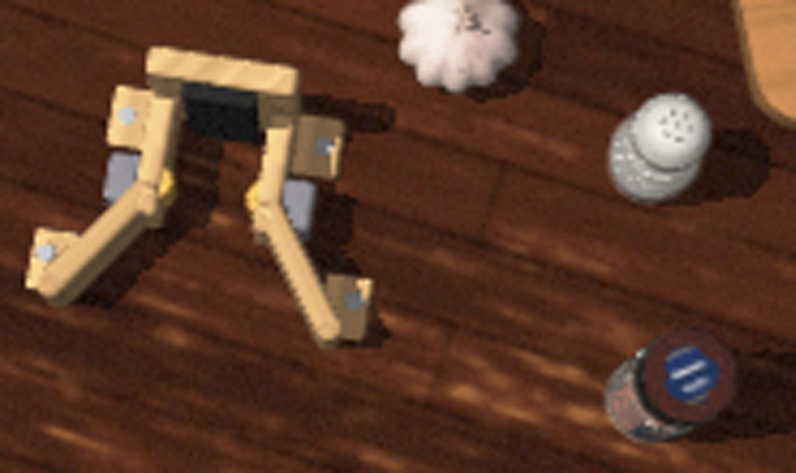

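View pics/c2.png

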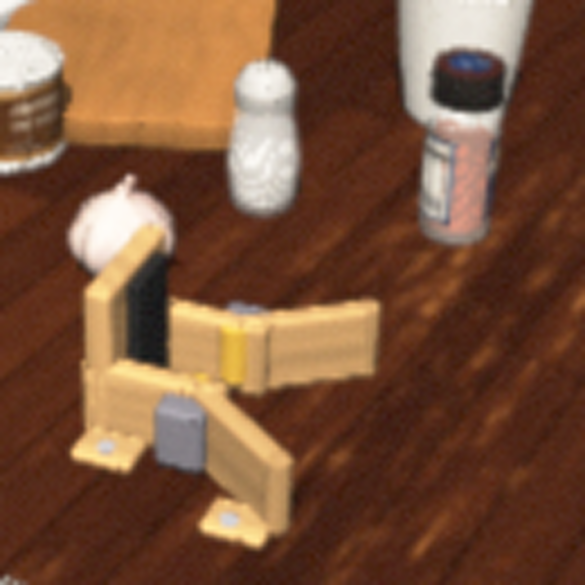

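```bash
cat > fit.py <<'E'
from h import *
from scipy.optimize import least_squares
T=lambda u,v:(u/4.3+210-.4,v/4.3+168-.4)
S=lambda u,v:(u/4.5+220-.4,v/4.5+150-.4)
for n,p,q in(('jar cap top',at_z('top1',T(692,374),105),at_z('side1',S(471,62),105)),
 ('jar foot',None,at_z('side1',S(456,229),0)),('salt',at_z('top1',T(675,128),85),at_z('side1',S(265,205),0)),('garlic',at_z('top1',T(460,40),25),0)): print(n,p,q)
W=34
obs=[('top1',T(148,47),(42,1,80)),('top1',T(300,67),(42,-1,80)),('top1',T(148,78),(28,1,80)),('top1',T(297,98),(28,-1,80)),
('top1',T(64,295),(-69,59.3,40)),('top1',T(319,334),(-69,-59.3,40)),('side1',S(378,300),(-69,-59.3,40)),('side1',S(290,460),(-62,69,40))]
def res(p,full=False):
    x,y,a,w,dx,dy=p; c,s=np.cos(a),np.sin(a); r=[]
    for f,uv,(X,Y,Z) in obs:
        if abs(Y)==1:Y*=w
        P=np.array([x+c*X-s*Y,y+s*X+c*Y,Z]) + (np.array([dx,dy,0]) if f=='side1' else 0)
        r+=list(proj(f,P)-uv) if not full else [P]
    return np.array(r+[dx/3,dy/3,(w-34)/5])
K,R,t=cam('top1')
p0=at_z('top1',T(225,150),20)
best=min((least_squares(res,[p0[0],p0[1],a,34,0,0],diff_step=1e-3) for a in np.arange(-3,3.2,.5)),key=lambda o:o.cost)
print(best.x.round(3),best.cost,best.fun.round(1))
E
sed -i 's/(q\[:2\]\/q\[2\]).round(1)/q[:2]\/q[2]/' h.py; python3 fit.py
```

```text
jar cap top [ 516.8 -481.2  105. ] [ 516.9 -480.2  105. ]
jar foot None [ 515.8 -479.6    0. ]
salt [ 627.  -476.1   85. ] [ 627.5 -473.2    0. ]
garlic [ 679.7 -384.3   25. ] 0
[ 6.07461e+02 -2.73377e+02 -7.70000e-02  3.37200e+01 -2.63300e+00
 -1.73400e+00] 4.2247261030305925 [ 0.4  0.1 -0.   0.  -0.7 -0.1 -0.3 -0.2  0.   0.9  1.1 -0.2  0.7  1.4
 -1.3 -0.7 -0.9 -0.6 -0.1]
```

Call:
drive_tool(motion=[{"wz": 1.32},{"wz": 1.32},{"wz": 1.32},{"wz": 1.32},{"dx": 0.018,"dy": -0.0118},{"dx": 0.018,"dy": -0.0118},{"dx": 0.018,"dy": -0.0118},{"dx": 0.018,"dy": -0.0118},{"dx": 0.018,"dy": -0.0118},{"dx": 0.018,"dy": -0.0118},{"dx": 0.018,"dy": -0.0118},{"dx": 0.018,"dy": -0.0118},{"dx": 0.018,"dy": -0.0118},{"dx": 0.018,"dy": -0.0118},{"dx": 0.018,"dy": -0.0118},{"dx": 0.018,"dy": -0.0118},{"dx": 0.018,"dy": -0.0118},{"dx": 0.018,"dy": -0.0118}], newtons=60)

```text
invalid input at $.motion[0]: expected keys dx, dy, dz, wx, wy, wz, jaw
```

```bash
cat > st.py <<'E'
from h import *
def st(target=None):
    s=robot.observe(); q=s['orientation']
    from scipy.spatial.transform import Rotation as Ro
    R=Ro.from_quat([*q[1:],q[0]]).as_matrix()
    print('t',round(s['time'],2),'p',s['ee_pos'].round(1),'x',R[:,0].round(4),'z',R[:,2].round(4),'F',s['force'].round(1),'w',round(s['width'],3),'g',round(s['grasp_force'],1))
    if target is not None: print('tool delta',(R.T@(np.array(target)-s['ee_pos'])).round(1))
E
python3 - <<'E'
from st import *
st([516.7,-480.5,46]); snap('wrist','w1'); print(proj('w1',[516.7,-480.5,105]),proj('w1',[607.5,-273.4,80]))
E
```

```text
t 0.1 p [ 252.7 -625.7  230.6] x [0.9273 0.3744 0.    ] z [-4.e-04  1.e-03 -1.e+00] F [-0.3 -0.3 -0.4] w 1.0 g 0.0
tool delta [299.2 -35.6 184.7]
[ 210.31828324 -350.13253395] [-159.66145254 -818.26818049]
```

View pics/w1.png

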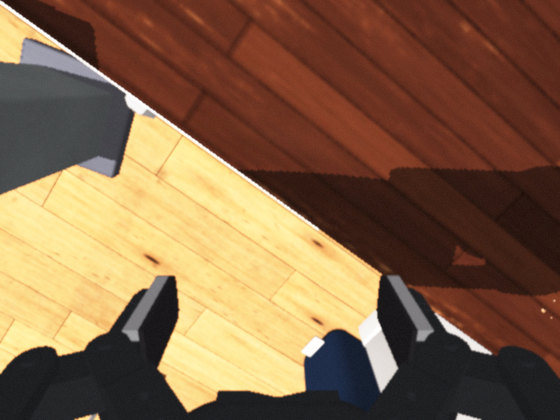

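The call was refused because every row must give all seven keys. The wrist view shows only the floor, the worktop edge and the open fingers, at about (150,310) and (405,310).

Call:
drive_tool(motion=[{"dx": 0,"dy": 0,"dz": 0,"wx": 0,"wy": 0,"wz": 1.32,"jaw": 1},{"dx": 0,"dy": 0,"dz": 0,"wx": 0,"wy": 0,"wz": 1.32,"jaw": 1},{"dx": 0,"dy": 0,"dz": 0,"wx": 0,"wy": 0,"wz": 1.32,"jaw": 1},{"dx": 0,"dy": 0,"dz": 0,"wx": 0,"wy": 0,"wz": 1.32,"jaw": 1},{"dx": 0.025,"dy": -0.0165,"dz": 0,"wx": 0,"wy": 0,"wz": 0,"jaw": 1},{"dx": 0.025,"dy": -0.0165,"dz": 0,"wx": 0,"wy": 0,"wz": 0,"jaw": 1},{"dx": 0.025,"dy": -0.0165,"dz": 0,"wx": 0,"wy": 0,"wz": 0,"jaw": 1},{"dx": 0.025,"dy": -0.0165,"dz": 0,"wx": 0,"wy": 0,"wz": 0,"jaw": 1},{"dx": 0.025,"dy": -0.0165,"dz": 0,"wx": 0,"wy": 0,"wz": 0,"jaw": 1},{"dx": 0.025,"dy": -0.0165,"dz": 0,"wx": 0,"wy": 0,"wz": 0,"jaw": 1},{"dx": 0.025,"dy": -0.0165,"dz": 0,"wx": 0,"wy": 0,"wz": 0,"jaw": 1},{"dx": 0.025,"dy": -0.0165,"dz": 0,"wx": 0,"wy": 0,"wz": 0,"jaw": 1},{"dx": 0.025,"dy": -0.0165,"dz": 0,"wx": 0,"wy": 0,"wz": 0,"jaw": 1},{"dx": 0.025,"dy": -0.0165,"dz": 0,"wx": 0,"wy": 0,"wz": 0,"jaw": 1},{"dx": 0,"dy": 0,"dz": 0,"wx": 0,"wy": 0,"wz": 0,"jaw": 1},{"dx": 0,"dy": 0,"dz": 0,"wx": 0,"wy": 0,"wz": 0,"jaw": 1}], newtons=60)

```text
time: 1.48
ee_pos: [515.7, -479.7, 230.7]
orientation: [-0.0, 0.999, -0.037, -0.0]
force: [0.0, -0.0, 0.6]
width: 1.005
grasp_force: 0.0
```

```bash
python3 - <<'E'
from st import *
st([516.7,-480.5,46]); snap('wrist','w2'); print(proj('w2',[516.7,-480.5,105]),proj('w2',[607.5,-273.4,80]))
E
```

```text
t 1.48 p [ 515.7 -479.7  230.7] x [ 9.972e-01 -7.480e-02 -7.000e-04] z [-7.e-04  6.e-04 -1.e+00] F [ 0.  -0.   0.6] w 1.005 g 0.0
tool delta [  1.1   0.9 184.7]
[278.71997443 193.42041075] [11.9990519  94.37557939]
```

View pics/w2.png

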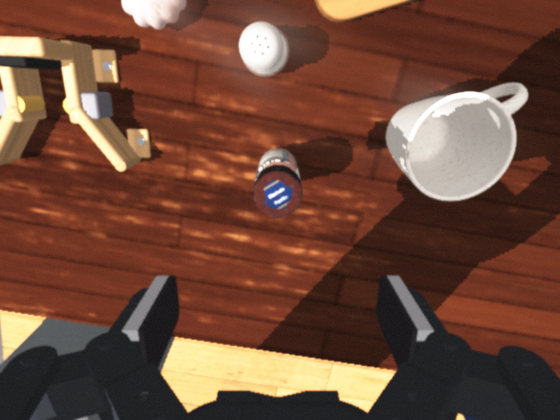

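The cap is centred at about (278,194), which matches the predicted (278.7,193.4) from the earlier estimate. I can descend.

Call:
drive_tool(motion=[{"dx": 0.001,"dy": 0.001,"dz": 0.02,"wx": 0,"wy": 0,"wz": 0,"jaw": 1},{"dx": 0,"dy": 0,"dz": 0.02,"wx": 0,"wy": 0,"wz": 0,"jaw": 1},{"dx": 0,"dy": 0,"dz": 0.02,"wx": 0,"wy": 0,"wz": 0,"jaw": 1},{"dx": 0,"dy": 0,"dz": 0.02,"wx": 0,"wy": 0,"wz": 0,"jaw": 1},{"dx": 0,"dy": 0,"dz": 0.02,"wx": 0,"wy": 0,"wz": 0,"jaw": 1},{"dx": 0,"dy": 0,"dz": 0.02,"wx": 0,"wy": 0,"wz": 0,"jaw": 1},{"dx": 0,"dy": 0,"dz": 0.02,"wx": 0,"wy": 0,"wz": 0,"jaw": 1},{"dx": 0,"dy": 0,"dz": 0.015,"wx": 0,"wy": 0,"wz": 0,"jaw": 1},{"dx": 0,"dy": 0,"dz": 0.015,"wx": 0,"wy": 0,"wz": 0,"jaw": 1},{"dx": 0,"dy": 0,"dz": 0.0145,"wx": 0,"wy": 0,"wz": 0,"jaw": 1},{"dx": 0,"dy": 0,"dz": 0,"wx": 0,"wy": 0,"wz": 0,"jaw": 1},{"dx": 0,"dy": 0,"dz": 0,"wx": 0,"wy": 0,"wz": 0,"jaw": -1},{"dx": 0,"dy": 0,"dz": 0,"wx": 0,"wy": 0,"wz": 0,"jaw": -1},{"dx": 0,"dy": 0,"dz": 0,"wx": 0,"wy": 0,"wz": 0,"jaw": -1},{"dx": 0,"dy": 0,"dz": 0,"wx": 0,"wy": 0,"wz": 0,"jaw": -1},{"dx": 0,"dy": 0,"dz": 0,"wx": 0,"wy": 0,"wz": 0,"jaw": -1},{"dx": 0,"dy": 0,"dz": 0,"wx": 0,"wy": 0,"wz": 0,"jaw": -1},{"dx": 0,"dy": 0,"dz": 0,"wx": 0,"wy": 0,"wz": 0,"jaw": -1}], newtons=60)

```text
time: 3.03
ee_pos: [516.1, -482.0, 48.2]
orientation: [0.001, 0.999, -0.038, 0.001]
force: [0.1, 1.6, 6.1]
width: 0.469
grasp_force: 59.1
```

Call:
drive_tool(motion=[{"dx": 0,"dy": 0,"dz": 0,"wx": 0,"wy": 0,"wz": 0,"jaw": -1},{"dx": 0,"dy": 0,"dz": 0,"wx": 0,"wy": 0,"wz": 0,"jaw": -1},{"dx": 0,"dy": 0,"dz": 0,"wx": 0,"wy": 0,"wz": 0,"jaw": -1},{"dx": 0,"dy": 0,"dz": -0.002,"wx": 0,"wy": 0,"wz": 0,"jaw": -1},{"dx": 0,"dy": 0,"dz": 0,"wx": 0,"wy": 0,"wz": 0,"jaw": -1}])

```text
time: 3.45
ee_pos: [515.7, -481.8, 49.3]
orientation: [0.0, 0.999, -0.038, 0.0]
force: [0.3, -0.7, -2.1]
width: 0.465
grasp_force: 59.4
```

```bash
python3 - <<'E'
from st import *
st([547.7,-268.8,46])
E
```

```text
t 3.45 p [ 515.7 -481.8   49.3] x [ 9.97e-01 -7.68e-02  4.00e-04] z [ 3.e-04 -4.e-04 -1.e+00] F [ 0.3 -0.7 -2.1] w 0.465 g 59.4
tool delta [  15.5 -214.8    3.3]
```

Call:
drive_tool(motion=[{"dx": 0,"dy": 0,"dz": -0.01,"wx": 0,"wy": 0,"wz": 0,"jaw": -1},{"dx": 0,"dy": 0,"dz": -0.015,"wx": 0,"wy": 0,"wz": 0,"jaw": -1},{"dx": 0,"dy": 0,"dz": -0.015,"wx": 0,"wy": 0,"wz": 0,"jaw": -1},{"dx": 0,"dy": 0,"dz": -0.015,"wx": 0,"wy": 0,"wz": 0,"jaw": -1},{"dx": 0,"dy": 0,"dz": -0.005,"wx": 0,"wy": 0,"wz": 0,"jaw": -1},{"dx": 0.001,"dy": -0.01,"dz": 0,"wx": 0,"wy": 0,"wz": 0,"jaw": -1},{"dx": 0.001,"dy": -0.02,"dz": 0,"wx": 0,"wy": 0,"wz": 0,"jaw": -1},{"dx": 0.001,"dy": -0.02,"dz": 0,"wx": 0,"wy": 0,"wz": 0,"jaw": -1},{"dx": 0.001,"dy": -0.02,"dz": 0,"wx": 0,"wy": 0,"wz": 0,"jaw": -1},{"dx": 0.001,"dy": -0.02,"dz": 0,"wx": 0,"wy": 0,"wz": 0,"jaw": -1},{"dx": 0.001,"dy": -0.02,"dz": 0,"wx": 0,"wy": 0,"wz": 0,"jaw": -1},{"dx": 0.001,"dy": -0.02,"dz": 0,"wx": 0,"wy": 0,"wz": 0,"jaw": -1},{"dx": 0.002,"dy": -0.02,"dz": 0,"wx": 0,"wy": 0,"wz": 0,"jaw": -1},{"dx": 0.002,"dy": -0.02,"dz": 0,"wx": 0,"wy": 0,"wz": 0,"jaw": -1},{"dx": 0.002,"dy": -0.02,"dz": 0,"wx": 0,"wy": 0,"wz": 0,"jaw": -1},{"dx": 0.002,"dy": -0.015,"dz": 0,"wx": 0,"wy": 0,"wz": 0,"jaw": -1},{"dx": 0.0005,"dy": -0.01,"dz": 0,"wx": 0,"wy": 0,"wz": 0,"jaw": -1},{"dx": 0,"dy": 0,"dz": 0,"wx": 0,"wy": 0,"wz": 0,"jaw": -1},{"dx": 0,"dy": 0,"dz": 0,"wx": 0,"wy": 0,"wz": 0,"jaw": -1}])

```text
time: 5.03
ee_pos: [547.7, -268.2, 108.8]
orientation: [0.0, 0.999, -0.038, 0.0]
force: [0.4, 0.1, -2.6]
width: 0.467
grasp_force: 59.7
```

```bash
python3 - <<'E'
from st import *
st([547.7,-268.8,47]); s=snap('top','top2'); snap('wrist','w3')
a=cv2.imread('pics/top2.png')[165:275,190:320]; b=cv2.imread('pics/w3.png')
a=cv2.resize(a,None,fx=3,fy=3,interpolation=cv2.INTER_CUBIC)
c=np.zeros((420,390+400,3),np.uint8); c[:330,:390]=a; c[:300,390:]=cv2.resize(b,(400,300)); cv2.imwrite('pics/m3.png',c)
for P in([607.5,-273.4,80],[547.7,-268.8,165]):print(proj('w3',P))
E
```

```text
t 5.03 p [ 547.7 -268.2  108.8] x [ 9.971e-01 -7.600e-02  1.000e-04] z [ 0.e+00 -3.e-04 -1.e+00] F [ 0.4  0.1 -2.6] w 0.467 g 59.7
tool delta [ 0.1  0.5 61.8]
[277.7127544  135.63277726]
[277.81665957 367.166146  ]
```

View pics/m3.png

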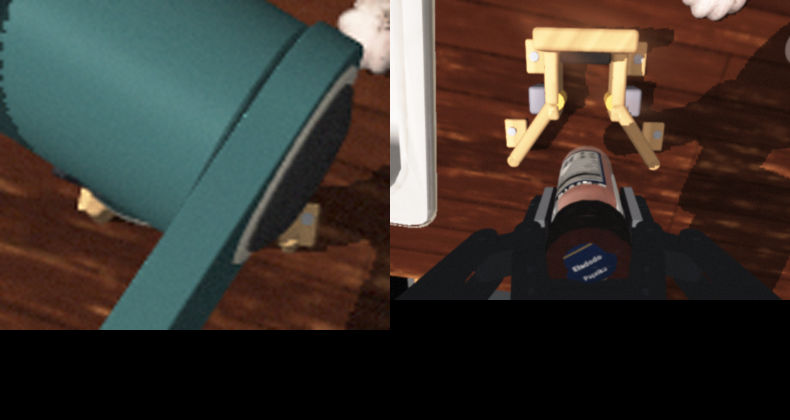

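The holder's plate spans (533–638, 30) and its rail ends are at (512,165) and (657,165). The jar is held upright in the pads at about x=588, roughly 2 mm off the holder's axis. I'll refine that from the wrist view.

```bash
python3 - <<'E'
from h import *
a=cv2.imread('pics/w3.png')[30:260,150:400]
cv2.imwrite('pics/c3.png',cv2.resize(a,None,fx=2.6,fy=2.6,interpolation=cv2.INTER_CUBIC))
E
```

```text
(no output)
```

View pics/c3.png

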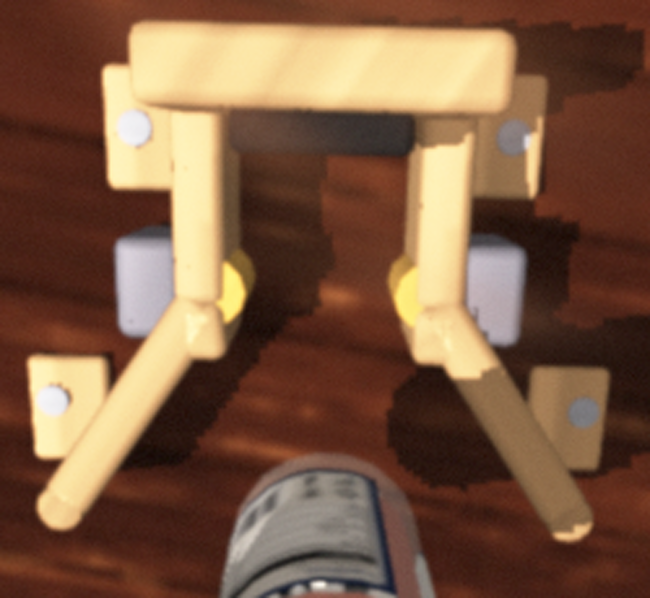

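```bash
cat > fit2.py <<'E'
from h import *
from scipy.optimize import least_squares
C=lambda u,v:np.array([u/2.6+150-.3,v/2.6+30-.3])
pts=[(C(131,25),(42,34,80),1),(C(514,33),(42,-34,80),1),(C(221,200),(5,22,40),0),(C(417,200),(5,-22,40),0),(C(172,200),(5,34,40),0),(C(472,200),(5,-34,40),0),
(C(40,510),(-62,69,40),1),(C(592,522),(-62,-69,40),1)]
def res(p):
    x,y,a=p;c,s=np.cos(a),np.sin(a);r=[]
    for uv,(X,Y,Z),b in pts:
        d=proj('w3',[x+c*X-s*Y,y+s*X+c*Y,Z])-uv; r+=[d[0]]+([d[1]] if b else [])
    return r
o=least_squares(res,[607.5,-273.4,-.077]); print(o.x.round(4),np.round(o.fun,1))
x,y,a=o.x;print('mouth',x-60*np.cos(a),y-60*np.sin(a))
for z in(0,):  # jar foot silhouette centre at row 450 of the crop
    print('jar far edge at foot',at_z('w3',C(328,453),60))
E
python3 fit2.py
```

```text
[ 6.067477e+02 -2.705850e+02 -9.830000e-02] [-2.6  1.8  2.1  2.3  1.2  0.4 -0.4 -0.4  0.3 -3.2 -0.4 -3.6]
mouth 547.0375506522977 -264.6942899461599
jar far edge at foot [ 565.9 -269.1   60. ]
```

Call:
drive_tool(motion=[{"dx": 0,"dy": -0.004,"dz": 0,"wx": 0,"wy": 0,"wz": 0.16,"jaw": -1},{"dx": 0,"dy": 0,"dz": 0.015,"wx": 0,"wy": 0,"wz": 0,"jaw": -1},{"dx": 0,"dy": 0,"dz": 0.015,"wx": 0,"wy": 0,"wz": 0,"jaw": -1},{"dx": 0,"dy": 0,"dz": 0.015,"wx": 0,"wy": 0,"wz": 0,"jaw": -1},{"dx": 0,"dy": 0,"dz": 0.008,"wx": 0,"wy": 0,"wz": 0,"jaw": -1},{"dx": 0,"dy": 0,"dz": 0.004,"wx": 0,"wy": 0,"wz": 0,"jaw": -1},{"dx": 0,"dy": 0,"dz": 0.0025,"wx": 0,"wy": 0,"wz": 0,"jaw": -1},{"dx": 0,"dy": 0,"dz": 0,"wx": 0,"wy": 0,"wz": 0,"jaw": -1},{"dx": 0,"dy": 0,"dz": 0,"wx": 0,"wy": 0,"wz": 0,"jaw": -1}])

```text
time: 5.88
ee_pos: [548.2, -264.8, 50.0]
orientation: [0.0, 0.999, -0.046, 0.0]
force: [0.5, 0.4, -1.8]
width: 0.46
grasp_force: 59.7
```

Call:
drive_tool(motion=[{"dx": 0,"dy": 0,"dz": 0.001,"wx": 0,"wy": 0,"wz": 0,"jaw": -1},{"dx": 0,"dy": 0,"dz": 0,"wx": 0,"wy": 0,"wz": 0,"jaw": -1},{"dx": 0,"dy": 0,"dz": 0,"wx": 0,"wy": 0,"wz": 0,"jaw": -1}])

```text
time: 6.13
ee_pos: [548.1, -264.6, 48.7]
orientation: [0.0, 0.999, -0.045, 0.0]
force: [-0.5, -0.1, -1.7]
width: 0.465
grasp_force: 59.7
```

Call:
drive_tool(motion=[{"dx": 0,"dy": 0,"dz": 0.0005,"wx": 0,"wy": 0,"wz": 0,"jaw": -1},{"dx": 0,"dy": 0,"dz": 0,"wx": 0,"wy": 0,"wz": 0,"jaw": -1},{"dx": 0,"dy": 0,"dz": 0,"wx": 0,"wy": 0,"wz": 0,"jaw": -1}])

```text
time: 6.38
ee_pos: [548.1, -264.6, 48.2]
orientation: [0.0, 0.999, -0.045, 0.0]
force: [0.8, 0.5, 3.2]
width: 0.466
grasp_force: 60.0
```

Call:
drive_tool(motion=[{"dx": 0.003,"dy": 0,"dz": -0.0003,"wx": 0,"wy": 0,"wz": 0,"jaw": -1},{"dx": 0.004,"dy": 0,"dz": 0,"wx": 0,"wy": 0,"wz": 0,"jaw": -1},{"dx": 0.004,"dy": 0,"dz": 0,"wx": 0,"wy": 0,"wz": 0,"jaw": -1},{"dx": 0.004,"dy": 0,"dz": 0,"wx": 0,"wy": 0,"wz": 0,"jaw": -1},{"dx": 0.004,"dy": 0,"dz": 0,"wx": 0,"wy": 0,"wz": 0,"jaw": -1},{"dx": 0.004,"dy": 0,"dz": 0,"wx": 0,"wy": 0,"wz": 0,"jaw": -1},{"dx": 0.002,"dy": 0,"dz": 0,"wx": 0,"wy": 0,"wz": 0,"jaw": -1},{"dx": 0,"dy": 0,"dz": 0,"wx": 0,"wy": 0,"wz": 0,"jaw": -1},{"dx": 0,"dy": 0,"dz": 0,"wx": 0,"wy": 0,"wz": 0,"jaw": -1}])

```text
time: 7.13
ee_pos: [573.2, -266.8, 48.2]
orientation: [0.0, 0.999, -0.045, 0.0]
force: [-1.8, 0.3, 4.1]
width: 0.467
grasp_force: 60.0
```

Call:
drive_tool(motion=[{"dx": 0.002,"dy": 0,"dz": 0,"wx": 0,"wy": 0,"wz": 0,"jaw": -1},{"dx": 0.002,"dy": 0,"dz": 0,"wx": 0,"wy": 0,"wz": 0,"jaw": -1},{"dx": 0,"dy": 0,"dz": 0,"wx": 0,"wy": 0,"wz": 0,"jaw": -1}])

```text
time: 7.38
ee_pos: [576.9, -267.2, 48.2]
orientation: [0.0, 0.999, -0.045, -0.0]
force: [-2.5, 0.2, 5.0]
width: 0.464
grasp_force: 60.1
```

Call:
drive_tool(motion=[{"dx": 0.002,"dy": 0,"dz": 0,"wx": 0,"wy": 0,"wz": 0,"jaw": -1},{"dx": 0.002,"dy": 0,"dz": 0,"wx": 0,"wy": 0,"wz": 0,"jaw": -1},{"dx": 0,"dy": 0,"dz": 0,"wx": 0,"wy": 0,"wz": 0,"jaw": -1}])

```text
time: 7.63
ee_pos: [580.9, -267.5, 48.2]
orientation: [0.0, 0.999, -0.045, 0.0]
force: [-2.3, 0.6, 5.3]
width: 0.466
grasp_force: 60.0
```

Call:
drive_tool(motion=[{"dx": 0.001,"dy": 0,"dz": -0.0004,"wx": 0,"wy": 0,"wz": 0,"jaw": -1},{"dx": 0.001,"dy": 0,"dz": 0,"wx": 0,"wy": 0,"wz": 0,"jaw": -1},{"dx": 0,"dy": 0,"dz": 0,"wx": 0,"wy": 0,"wz": 0,"jaw": -1}])

```text
time: 7.88
ee_pos: [582.7, -267.6, 48.2]
orientation: [-0.0, 0.999, -0.045, -0.0]
force: [-2.6, -0.1, 0.5]
width: 0.466
grasp_force: 59.9
```

Call:
drive_tool(motion=[{"dx": 0.001,"dy": 0,"dz": 0,"wx": 0,"wy": 0,"wz": 0,"jaw": -1},{"dx": 0.001,"dy": 0,"dz": 0,"wx": 0,"wy": 0,"wz": 0,"jaw": -1},{"dx": 0,"dy": 0,"dz": 0,"wx": 0,"wy": 0,"wz": 0,"jaw": -1}])

```text
time: 8.13
ee_pos: [584.7, -268.0, 48.3]
orientation: [0.0, 0.999, -0.045, -0.0]
force: [-3.4, -1.4, -0.3]
width: 0.466
grasp_force: 59.8
```

Call:
drive_tool(motion=[{"dx": 0.001,"dy": 0,"dz": 0,"wx": 0,"wy": 0,"wz": 0,"jaw": -1},{"dx": 0.001,"dy": 0,"dz": 0,"wx": 0,"wy": 0,"wz": 0,"jaw": -1},{"dx": 0,"dy": 0,"dz": 0,"wx": 0,"wy": 0,"wz": 0,"jaw": -1}])

```text
time: 8.38
ee_pos: [586.8, -268.2, 48.3]
orientation: [0.0, 0.999, -0.045, -0.0]
force: [-3.5, -2.5, -1.6]
width: 0.465
grasp_force: 59.7
```

Call:
drive_tool(motion=[{"dx": 0.001,"dy": 0.001,"dz": 0.0002,"wx": 0,"wy": 0,"wz": 0,"jaw": -1},{"dx": 0.001,"dy": 0,"dz": 0,"wx": 0,"wy": 0,"wz": 0,"jaw": -1},{"dx": 0,"dy": 0,"dz": 0,"wx": 0,"wy": 0,"wz": 0,"jaw": -1}])

```text
time: 8.63
ee_pos: [588.6, -269.3, 48.2]
orientation: [-0.0, 0.999, -0.045, -0.0]
force: [-4.7, -1.6, 0.6]
width: 0.464
grasp_force: 59.8
```

Call:
drive_tool(motion=[{"dx": 0.001,"dy": 0,"dz": 0,"wx": 0,"wy": 0,"wz": 0,"jaw": -1},{"dx": 0.001,"dy": 0,"dz": 0,"wx": 0,"wy": 0,"wz": 0,"jaw": -1},{"dx": 0,"dy": 0,"dz": 0,"wx": 0,"wy": 0,"wz": 0,"jaw": -1}])

```text
time: 8.88
ee_pos: [590.6, -269.4, 48.3]
orientation: [-0.0, 0.999, -0.045, -0.0]
force: [-5.4, -0.9, -0.2]
width: 0.469
grasp_force: 59.8
```

Call:
drive_tool(motion=[{"dx": 0.001,"dy": 0,"dz": 0,"wx": 0,"wy": 0,"wz": 0,"jaw": -1},{"dx": 0.001,"dy": 0,"dz": 0,"wx": 0,"wy": 0,"wz": 0,"jaw": -1},{"dx": 0,"dy": 0,"dz": 0,"wx": 0,"wy": 0,"wz": 0,"jaw": -1}])

```text
time: 9.13
ee_pos: [592.6, -269.6, 48.3]
orientation: [-0.0, 0.999, -0.045, -0.0]
force: [-5.0, -0.8, 1.0]
width: 0.462
grasp_force: 59.8
```

Call:
drive_tool(motion=[{"dx": 0.001,"dy": 0,"dz": 0,"wx": 0,"wy": 0,"wz": 0,"jaw": -1},{"dx": 0.001,"dy": 0,"dz": 0,"wx": 0,"wy": 0,"wz": 0,"jaw": -1},{"dx": 0,"dy": 0,"dz": 0,"wx": 0,"wy": 0,"wz": 0,"jaw": -1}])

```text
time: 9.38
ee_pos: [594.6, -269.8, 48.3]
orientation: [-0.0, 0.999, -0.045, -0.0]
force: [-4.4, -0.6, -0.2]
width: 0.466
grasp_force: 59.7
```

Call:
drive_tool(motion=[{"dx": 0.001,"dy": 0,"dz": 0,"wx": 0,"wy": 0,"wz": 0,"jaw": -1},{"dx": 0.001,"dy": 0,"dz": 0,"wx": 0,"wy": 0,"wz": 0,"jaw": -1},{"dx": 0,"dy": 0,"dz": 0,"wx": 0,"wy": 0,"wz": 0,"jaw": -1}])

```text
time: 9.63
ee_pos: [596.7, -270.0, 48.3]
orientation: [-0.0, 0.999, -0.045, -0.0]
force: [-3.6, -1.4, 0.1]
width: 0.467
grasp_force: 59.6
```

Call:
drive_tool(motion=[{"dx": 0.001,"dy": 0,"dz": 0,"wx": 0,"wy": 0,"wz": 0,"jaw": -1},{"dx": 0.001,"dy": 0,"dz": 0,"wx": 0,"wy": 0,"wz": 0,"jaw": -1},{"dx": 0,"dy": 0,"dz": 0,"wx": 0,"wy": 0,"wz": 0,"jaw": -1}])

```text
time: 9.88
ee_pos: [598.8, -270.2, 48.3]
orientation: [0.0, 0.999, -0.045, 0.0]
force: [-3.2, -1.3, -1.1]
width: 0.465
grasp_force: 59.5
```

Call:
drive_tool(motion=[{"dx": 0.001,"dy": 0.0003,"dz": 0,"wx": 0,"wy": 0,"wz": 0,"jaw": -1},{"dx": 0.001,"dy": 0,"dz": 0,"wx": 0,"wy": 0,"wz": 0,"jaw": -1},{"dx": 0,"dy": 0,"dz": 0,"wx": 0,"wy": 0,"wz": 0,"jaw": -1}])

```text
time: 10.13
ee_pos: [600.9, -270.6, 48.3]
orientation: [0.0, 0.999, -0.045, 0.0]
force: [-1.6, -1.0, -1.1]
width: 0.461
grasp_force: 59.4
```

Call:
drive_tool(motion=[{"dx": 0.0005,"dy": 0,"dz": 0,"wx": 0,"wy": 0,"wz": 0,"jaw": -1},{"dx": 0.0005,"dy": 0,"dz": 0,"wx": 0,"wy": 0,"wz": 0,"jaw": -1},{"dx": 0,"dy": 0,"dz": 0,"wx": 0,"wy": 0,"wz": 0,"jaw": -1}])

```text
time: 10.38
ee_pos: [601.7, -270.7, 48.3]
orientation: [-0.0, 0.999, -0.045, 0.0]
force: [-1.1, -0.7, -1.5]
width: 0.467
grasp_force: 59.5
```

Call:
drive_tool(motion=[{"dx": 0.0005,"dy": 0,"dz": 0,"wx": 0,"wy": 0,"wz": 0,"jaw": -1},{"dx": 0.0005,"dy": 0,"dz": 0,"wx": 0,"wy": 0,"wz": 0,"jaw": -1},{"dx": 0,"dy": 0,"dz": 0,"wx": 0,"wy": 0,"wz": 0,"jaw": -1}])

```text
time: 10.63
ee_pos: [602.7, -270.8, 48.3]
orientation: [0.0, 0.999, -0.045, 0.0]
force: [-1.3, -1.3, -1.0]
width: 0.467
grasp_force: 59.4
```

Call:
drive_tool(motion=[{"dx": 0.0005,"dy": 0,"dz": 0,"wx": 0,"wy": 0,"wz": 0,"jaw": -1},{"dx": 0.0005,"dy": 0,"dz": 0,"wx": 0,"wy": 0,"wz": 0,"jaw": -1},{"dx": 0,"dy": 0,"dz": 0,"wx": 0,"wy": 0,"wz": 0,"jaw": -1}])

```text
time: 10.88
ee_pos: [603.7, -270.9, 48.3]
orientation: [-0.0, 0.999, -0.045, 0.0]
force: [-1.2, -0.5, -1.6]
width: 0.462
grasp_force: 59.4
```

Call:
drive_tool(motion=[{"dx": 0.0005,"dy": 0,"dz": 0,"wx": 0,"wy": 0,"wz": 0,"jaw": -1},{"dx": 0.0003,"dy": 0,"dz": 0,"wx": 0,"wy": 0,"wz": 0,"jaw": -1},{"dx": 0,"dy": 0,"dz": 0,"wx": 0,"wy": 0,"wz": 0,"jaw": -1}])

```text
time: 11.13
ee_pos: [604.4, -271.0, 48.3]
orientation: [-0.0, 0.999, -0.045, 0.0]
force: [-1.1, -1.1, -1.3]
width: 0.468
grasp_force: 59.4
```

Call:
drive_tool(motion=[{"dx": 0.0003,"dy": 0,"dz": 0,"wx": 0,"wy": 0,"wz": 0,"jaw": -1},{"dx": 0.0003,"dy": 0,"dz": 0,"wx": 0,"wy": 0,"wz": 0,"jaw": -1},{"dx": 0,"dy": 0,"dz": 0,"wx": 0,"wy": 0,"wz": 0,"jaw": -1}])

```text
time: 11.38
ee_pos: [605.0, -271.0, 48.3]
orientation: [0.0, 0.999, -0.045, 0.0]
force: [-0.2, -1.7, -1.7]
width: 0.467
grasp_force: 59.4
```

Call:
drive_tool(motion=[{"dx": 0.0003,"dy": 0,"dz": 0,"wx": 0,"wy": 0,"wz": 0,"jaw": -1},{"dx": 0.0003,"dy": 0,"dz": 0,"wx": 0,"wy": 0,"wz": 0,"jaw": -1},{"dx": 0,"dy": 0,"dz": 0,"wx": 0,"wy": 0,"wz": 0,"jaw": -1}])

```text
time: 11.63
ee_pos: [605.6, -271.1, 48.3]
orientation: [-0.0, 0.999, -0.045, 0.0]
force: [-0.4, -1.5, -0.7]
width: 0.467
grasp_force: 59.4
```

Call:
drive_tool(motion=[{"dx": 0.0003,"dy": 0,"dz": 0,"wx": 0,"wy": 0,"wz": 0,"jaw": -1},{"dx": 0.0003,"dy": 0,"dz": 0,"wx": 0,"wy": 0,"wz": 0,"jaw": -1},{"dx": 0,"dy": 0,"dz": 0,"wx": 0,"wy": 0,"wz": 0,"jaw": -1}])

```text
time: 11.88
ee_pos: [606.2, -271.1, 48.3]
orientation: [-0.0, 0.999, -0.045, 0.0]
force: [-0.6, -1.1, -2.1]
width: 0.469
grasp_force: 59.4
```

Call:
drive_tool(motion=[{"dx": 0.0003,"dy": 0,"dz": 0,"wx": 0,"wy": 0,"wz": 0,"jaw": -1},{"dx": 0.0003,"dy": 0,"dz": 0,"wx": 0,"wy": 0,"wz": 0,"jaw": -1},{"dx": 0,"dy": 0,"dz": 0,"wx": 0,"wy": 0,"wz": 0,"jaw": -1}])

```text
time: 12.13
ee_pos: [606.8, -271.2, 48.3]
orientation: [0.0, 0.999, -0.045, 0.0]
force: [0.1, -1.2, -1.3]
width: 0.463
grasp_force: 59.4
```

Call:
drive_tool(motion=[{"dx": 0.0003,"dy": 0,"dz": 0,"wx": 0,"wy": 0,"wz": 0,"jaw": -1},{"dx": 0.0003,"dy": 0,"dz": 0,"wx": 0,"wy": 0,"wz": 0,"jaw": -1},{"dx": 0,"dy": 0,"dz": 0,"wx": 0,"wy": 0,"wz": 0,"jaw": -1}])

```text
time: 12.38
ee_pos: [607.4, -271.3, 48.3]
orientation: [-0.0, 0.999, -0.045, 0.0]
force: [0.0, -1.5, -1.5]
width: 0.461
grasp_force: 59.5
```

Call:
drive_tool(motion=[{"dx": 0.0003,"dy": 0,"dz": 0,"wx": 0,"wy": 0,"wz": 0,"jaw": -1},{"dx": 0.0003,"dy": 0,"dz": 0,"wx": 0,"wy": 0,"wz": 0,"jaw": -1},{"dx": 0,"dy": 0,"dz": 0,"wx": 0,"wy": 0,"wz": 0,"jaw": -1}])

```text
time: 12.63
ee_pos: [608.0, -271.3, 48.3]
orientation: [0.0, 0.999, -0.045, 0.0]
force: [0.4, -2.3, -1.8]
width: 0.468
grasp_force: 59.5
```

Call:
drive_tool(motion=[{"dx": 0.0003,"dy": 0,"dz": 0,"wx": 0,"wy": 0,"wz": 0,"jaw": -1},{"dx": 0.0002,"dy": 0,"dz": 0,"wx": 0,"wy": 0,"wz": 0,"jaw": -1},{"dx": 0,"dy": 0,"dz": 0,"wx": 0,"wy": 0,"wz": 0,"jaw": -1}])

```text
time: 12.88
ee_pos: [608.5, -271.4, 48.3]
orientation: [0.0, 0.999, -0.045, 0.0]
force: [-0.6, -0.8, -1.2]
width: 0.467
grasp_force: 59.5
```

Call:
drive_tool(motion=[{"dx": 0.0003,"dy": 0,"dz": 0,"wx": 0,"wy": 0,"wz": 0,"jaw": -1},{"dx": 0,"dy": 0,"dz": 0,"wx": 0,"wy": 0,"wz": 0,"jaw": -1}])

```text
time: 13.05
ee_pos: [608.8, -271.4, 48.3]
orientation: [-0.0, 0.999, -0.045, 0.0]
force: [-0.2, -1.9, -0.6]
width: 0.468
grasp_force: 59.5
```

Call:
drive_tool(motion=[{"dx": 0.0003,"dy": 0,"dz": 0,"wx": 0,"wy": 0,"wz": 0,"jaw": -1},{"dx": 0,"dy": 0,"dz": 0,"wx": 0,"wy": 0,"wz": 0,"jaw": -1}])

```text
time: 13.22
ee_pos: [609.0, -271.4, 48.3]
orientation: [-0.0, 0.999, -0.045, -0.0]
force: [-2.4, -1.6, -2.1]
width: 0.467
grasp_force: 59.5
```

Call:
drive_tool(motion=[{"dx": 0.0003,"dy": 0,"dz": 0,"wx": 0,"wy": 0,"wz": 0,"jaw": -1},{"dx": 0,"dy": 0,"dz": 0,"wx": 0,"wy": 0,"wz": 0,"jaw": -1}])

```text
time: 13.38
ee_pos: [609.0, -271.4, 48.3]
orientation: [-0.0, 0.999, -0.045, -0.0]
force: [-4.6, -1.1, 0.2]
width: 0.467
grasp_force: 59.5
```

Call:
drive_tool(motion=[{"dx": 0.0003,"dy": 0,"dz": 0,"wx": 0,"wy": 0,"wz": 0,"jaw": -1},{"dx": 0,"dy": 0,"dz": 0,"wx": 0,"wy": 0,"wz": 0,"jaw": -1}])

```text
time: 13.55
ee_pos: [609.0, -271.4, 48.3]
orientation: [-0.0, 0.999, -0.045, -0.001]
force: [-8.5, 1.0, 2.1]
width: 0.467
grasp_force: 59.7
```

Call:
drive_tool(motion=[{"dx": 0.0003,"dy": 0,"dz": 0,"wx": 0,"wy": 0,"wz": 0,"jaw": -1},{"dx": 0,"dy": 0,"dz": 0,"wx": 0,"wy": 0,"wz": 0,"jaw": -1}])

```text
time: 13.72
ee_pos: [609.1, -271.4, 48.3]
orientation: [-0.0, 0.999, -0.045, -0.001]
force: [-11.3, 1.0, 3.1]
width: 0.465
grasp_force: 59.8
```

Call:
drive_tool(motion=[{"dx": 0,"dy": 0,"dz": 0,"wx": 0,"wy": 0,"wz": 0,"jaw": -1},{"dx": 0,"dy": 0,"dz": 0,"wx": 0,"wy": 0,"wz": 0,"jaw": -1},{"dx": 0,"dy": 0,"dz": 0,"wx": 0,"wy": 0,"wz": 0,"jaw": -1},{"dx": 0,"dy": 0,"dz": 0,"wx": 0,"wy": 0,"wz": 0,"jaw": -1},{"dx": 0,"dy": 0,"dz": 0,"wx": 0,"wy": 0,"wz": 0,"jaw": -1}])

```text
time: 14.13
ee_pos: [609.0, -271.4, 48.3]
orientation: [-0.0, 0.999, -0.046, -0.001]
force: [-11.2, 0.6, 3.3]
width: 0.464
grasp_force: 59.8
```

Call:
drive_tool(motion=[{"dx": 0,"dy": 0,"dz": 0,"wx": 0,"wy": 0,"wz": 0,"jaw": -1},{"dx": -0.0004,"dy": 0,"dz": 0,"wx": 0,"wy": 0,"wz": 0,"jaw": -1},{"dx": -0.0004,"dy": 0,"dz": 0,"wx": 0,"wy": 0,"wz": 0,"jaw": -1},{"dx": 0,"dy": 0,"dz": 0,"wx": 0,"wy": 0,"wz": 0,"jaw": 0.1},{"dx": 0,"dy": 0,"dz": 0,"wx": 0,"wy": 0,"wz": 0,"jaw": 0.3},{"dx": 0,"dy": 0,"dz": 0,"wx": 0,"wy": 0,"wz": 0,"jaw": 0.6},{"dx": 0,"dy": 0,"dz": 0,"wx": 0,"wy": 0,"wz": 0,"jaw": 1},{"dx": 0,"dy": 0,"dz": 0,"wx": 0,"wy": 0,"wz": 0,"jaw": 1},{"dx": 0,"dy": 0,"dz": 0,"wx": 0,"wy": 0,"wz": 0,"jaw": 1},{"dx": 0,"dy": 0,"dz": 0,"wx": 0,"wy": 0,"wz": 0,"jaw": 1},{"dx": 0,"dy": 0,"dz": 0,"wx": 0,"wy": 0,"wz": 0,"jaw": 1}])

```text
time: 15.05
ee_pos: [609.1, -271.4, 48.3]
orientation: [0.0, 0.999, -0.045, 0.0]
force: [1.3, 0.9, -0.2]
width: 1.004
grasp_force: 0.0
```

Call:
drive_tool(motion=[{"dx": 0,"dy": 0,"dz": -0.01,"wx": 0,"wy": 0,"wz": 0,"jaw": 1},{"dx": 0,"dy": 0,"dz": -0.015,"wx": 0,"wy": 0,"wz": 0,"jaw": 1},{"dx": 0,"dy": 0,"dz": -0.02,"wx": 0,"wy": 0,"wz": 0,"jaw": 1},{"dx": 0,"dy": 0,"dz": -0.02,"wx": 0,"wy": 0,"wz": 0,"jaw": 1},{"dx": 0,"dy": 0,"dz": -0.02,"wx": 0,"wy": 0,"wz": 0,"jaw": 1},{"dx": 0,"dy": 0,"dz": -0.02,"wx": 0,"wy": 0,"wz": 0,"jaw": 1},{"dx": -0.02,"dy": 0,"dz": -0.02,"wx": 0,"wy": 0,"wz": 0,"jaw": 1},{"dx": -0.02,"dy": 0,"dz": -0.02,"wx": 0,"wy": 0,"wz": 0,"jaw": 1},{"dx": -0.02,"dy": 0,"dz": 0,"wx": 0,"wy": 0,"wz": 0,"jaw": 1},{"dx": -0.02,"dy": 0,"dz": 0,"wx": 0,"wy": 0,"wz": 0,"jaw": 1},{"dx": -0.02,"dy": 0,"dz": 0,"wx": 0,"wy": 0,"wz": 0,"jaw": 1},{"dx": -0.02,"dy": 0,"dz": 0,"wx": 0,"wy": 0,"wz": 0,"jaw": 1},{"dx": 0,"dy": 0,"dz": 0,"wx": 0,"wy": 0,"wz": 0,"jaw": 1}])

```text
time: 16.13
ee_pos: [487.5, -260.4, 195.6]
orientation: [0.001, 0.999, -0.046, 0.001]
force: [-0.3, -0.2, -0.6]
width: 0.997
grasp_force: 0.0
```

```bash
python3 - <<'E'
from st import *
st(); snap('side','s4'); snap('wrist','w4')
a=cv2.resize(cv2.imread('pics/s4.png')[150:280,220:350],(390,390),interpolation=cv2.INTER_CUBIC); b=cv2.imread('pics/w4.png')
c=np.zeros((390,790,3),np.uint8); c[:,:390]=a; c[:300,390:]=cv2.resize(b,(400,300)); cv2.imwrite('pics/m4.png',c)
E
```

```text
t 16.13 p [ 487.5 -260.4  195.6] x [ 0.9958 -0.0915  0.0016] z [ 0.0015 -0.0012 -1.    ] F [-0.3 -0.2 -0.6] w 0.997 g 0.0
```

View pics/m4.png

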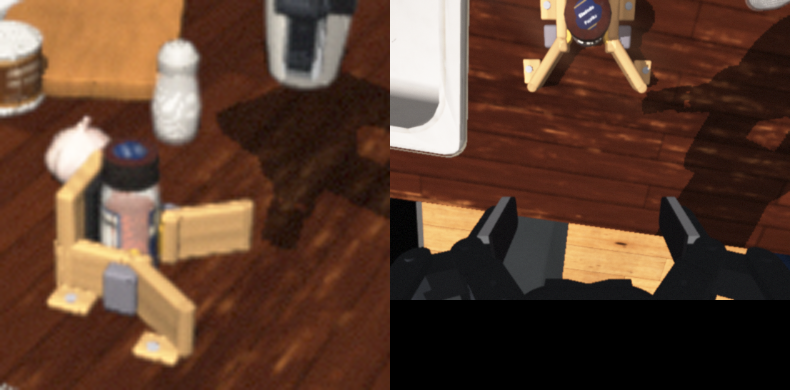

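The jar stands upright against the stop, with its cap at about (130,152) in the side crop and (588,18) in the wrist view. The garlic and shaker haven't moved, and the gripper is clear.

```bash
python3 -c "
from station import ticket; print(ticket.sign_off())"
```

```text
the job is handed in; nothing more can be done
None
```

The jar is upright against the rubber stop after about half a second at roughly 11 N of measured push, the gripper is clear, the garlic and salt shaker were left alone, and the job was handed in at about 16 s.

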